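# Make up the decorating kit and the trimming kit for the class

## Task

Make up the two class kits on the wooden kit boards. The decorating kit goes on the board with the round ring: the squat stain bottle upright in the ring, the test tile flat between the four corner blocks and the ball-ended stylus lying in both notches of the tool rest. The trimming kit goes on the other board: the wooden rib flat between the four corner blocks and the loop tool lying in both notches of the tool rest; leave the needle tool and the olive jar where they are.

Things in the scene. Friction and masses are not known exactly. Their poses are not given: they have to be found in the camera images.
- decor_board: Fixed plywood board with a ring, 190 (x) by 210 mm, top 12 mm over the table; origin central, at table height. In its frame, mm: Tool rest: two blocks at x = -55, y = +-32, each 10 thick, 58 long (x), 24 high over the board, with a notch 30 wide whose floor is 12 over the board. Ring at x 45, y 52: 64 inside, 78 outside, 10 high. Tile pocket at x 45, y -50 between four corner blocks.
- trim_board: Fixed plywood board without ring, 190 by 190 mm, top 12 mm over the table; origin central, at table height. In its frame, mm: Tool rest: two blocks at x = -55, y = +-32, each 10 thick, 58 long (x), 24 high over the board, with a notch 30 wide whose floor is 12 over the board. Rib pocket at x 45, y 0 between four corner blocks.
- stain_bottle: Squat bottle of underglaze stain with a white cap, 49 mm across, 70 mm high; the body is straight to about 40 mm, the cap 34 mm across from 55 mm up. Stands upright; origin at the centre of its foot.
- test_tile: Fired clay test tile, 62 mm (its x) by 46 mm (its y), 8 mm thick; lies flat, origin at the centre of its underside. Its pocket is 62 mm along the board's x and 78 along y (tile's long side along y); corner blocks 7 mm high; the pocket's sides along y are open over the middle 46 mm for fingers.
- wooden_rib: Flat boxwood potter's rib with rounded corners, 50 mm (its x) by 93 mm (its y), 8 mm thick; lies flat, origin at the centre of its underside. Its pocket is 66 mm along the board's x and 109 along y (long side along y); corner blocks 7 mm high; the sides along y are open over the middle 69 mm.
- ball_stylus: Ball stylus: wooden handle and thin stem with a small ball at the end, 155 mm long; lies flat; origin under the middle of its length. Own y axis runs along it: wooden handle (112 mm long, 14 thick, 12 high) on the +y side, its middle 25 mm from the origin, metal head towards -y. Lies in the rest along the board's y, head to either side, handle centred between the blocks.
- loop_tool: Loop trimming tool: wooden handle with a wire loop 26 mm wide at the end, 162 mm long; lies flat; origin under the middle of its length. Own y axis runs along it: wooden handle (112 mm long, 14 thick, 12 high) on the +y side, its middle 25 mm from the origin, metal head towards -y. Lies in the rest along the board's y, head to either side, handle centred between the blocks.
- needle_tool: Needle tool: wooden handle with a thin straight needle, 172 mm long; belongs to no kit and stays where it lies. Same handle, axes and origin as the other two tools (middle of the handle 30 mm from the origin).
- olive_jar: Round jar of olive glaze, lid as wide as the jar, 62 mm across and 62 mm high; belongs to no kit and stays where it stands. Origin at the centre of its foot.
Mind the look-alikes: they are no part of the job. Of the things that look like the test_tile, the larger one is meant.

How it is judged:
By the outcome, as a careful person would: the job done as asked, in the order asked, and still so for the second after the job is handed in, with the robot touching nothing.
It also fails if it takes over 112 s, if anything falls off the work surface, if the arm or the gripper's body presses on something with over 40 N, if the wrist force passes 120 N, or if a joint passes its speed limit or range.

## Robot

A 6-joint arm with a two-finger parallel gripper is mounted at the origin on a cart in front of the work surface, level with it; the furniture and walls round the work are solid. World frame = base frame: x ahead of the robot, y to its left, z up, the work surface at z = 0. Lengths are in m, angles in rad, forces in N, time in s.
With the tool pointing down it reaches from about 0.35 to 0.925 m from the base axis. Payload 6.4 kg.
Tool frame: the origin (TCP) lies at the very end of the fingers, on their centre line; the grasp point (between the pads) lies 19 mm behind it (robot.grip_point_offset is the distance from the TCP to the grasp point, in m); z points along the fingers, y is the line along which they close (so a half turn about z gives the same grasp; the last joint's range is limited). The gripper opens to 85 mm and grips with 20 to 120 N. Pads are 22 mm wide; open, the fingers measure 114 mm over their backs; the gripper's body (76 mm by 85 mm) begins 54 mm behind the grasp point. The pads swing forward as they close: fully open they stand 13 mm farther back than shut.
Start: joints at [-1.432, 0.245, 1.558, -0, 1.339, -0.174], TCP at [0.2, -0.618, 0.194] pointing down, gripper open.
Joint ranges: [-3.13, 3.13], [-1.02, 2.26], [0.13, 2.54], [-0.95, 4.09], [0.21, 2.88], [-2.74, 2.74]. Speed limits (rad/s): [2.57, 2.57, 3.14, 3.14, 3.14, 3.14].

## Interface

Orientations are given as [roll, pitch, yaw] about the fixed x, y, z axes, in that order (R = Rz(yaw) Ry(pitch) Rx(roll)).
In Python, from workcell import robot gives the robot as it stands.
- The arm moves only by the shell command python3 -m inch [OPENING] [FORCE], which reads ROWS from standard input. ROWS is a JSON list that holds a single list of rows (three levels of brackets), with 1 to 12 rows, each of 4 numbers: dx, dy, dz in m, then a turn about the tool's z in rad; each row shifts and turns the commanded pose from where the row before left it, along the tool's axes as they then stand; what a row does not reach is not made up. A row lasts 1/10 s, in which the tool goes at most 0.05 m and 0.15 rad, less where a joint would pass 70% of its speed; a pose out of reach is approached as far as the arm can. OPENING is the opening from 0.0 (shut) to 1.0 (fully open), set as the command begins (- or left out keeps the last). The fingers move at their own pace and stop on an object; FORCE is the grip in N (left out, the last holds). Time passes only in rows, so rows that do not move let the fingers close. It prints the time, the measured TCP pose, the force, the opening and the grip force at its end. Input that does not fit is refused with a message, and nothing moves.
- robot.observe(): the state, without advancing time (a new reading comes with each control period).
- robot.snapshot(name): name is "scene" or "top" or "wrist"; returns a dict with "img" (400x640x3 uint8, red, green, blue), "intrinsics" (3x3 intrinsics, pixels), "R" (3x3) and "t" (3): a world point X has camera coordinates R X + t. Camera axes: x right, y down, z forward; pixel columns grow to the right and rows downward; lengths in m; the calibration is good to about 2 mm. A picture is of the moment at which its call begins. There is no depth.
- robot.close_job(): hands the job in; it is judged then, once.
Trained networks look in the newest picture that a camera, given by its name, has taken for a name from the list of things; names that differ only in an ending like _2 or _b are one class to them, and where a whole thing is asked for, a point or a joint stands for the part that bears it (a point fixed in the world has none). Each returns a list of dicts, best first, with "confidence" (0 to 1); they miss things now and then, are a little off and sometimes report something else, mostly with a low value. They report only what shows in the picture. A call takes as long as a camera call. They do not tell look-alikes from the thing itself.
- robot.recognise(camera, thing): "box" ([left, top, width, height] in pixels, round what is visible of it).
The state is a dict: "time_s": time; "joint_pos": joint angles; "qd": joint speeds; "effort": joint torques, N m; "eef_pos": TCP position; "orientation": TCP orientation; "wrist_force": force on the tool from outside, world axes, zero at the start; "wrist_torque": the same for the moment, N m; "gripper_width": opening from 0.0 (shut) to 1.0 (fully open); "finger_force": force on a finger pad.
Only numpy, scipy, OpenCV 4.12 (cv2) and the standard library are available. Lean on these libraries where they do the work, as an engineer would, in place of code of your own. Each camera call takes 0.05 s, during which the arm holds its last target. There are 200 camera calls.

## Working session

There is one attempt and no reset: what is moved stays moved. The work goes in short steps, Python scripts to look and compute and a shell command to move; the robot and the scene stay as the last step left them, time stands still between calls to the robot, and variables do not carry over. Pictures are saved under pics/ and viewed, at most 14 in all, crops included, and the job is handed in when it is done.

```bash
mkdir -p pics; ls; cat > h.py <<'E'
import numpy as np,cv2,json
from workcell import robot
def snap(n,f=None):
    s=robot.snapshot(n); 
    if f: cv2.imwrite('pics/'+f,s['img'][:,:,::-1])
    return s
def ray(s,u,v,z):
    K=np.array(s['intrinsics']);R=np.array(s['R']);t=np.array(s['t'])
    d=R.T@np.linalg.solve(K,[u,v,1.]);c=-R.T@t
    return c+d*(z-c[2])/d[2]
def proj(s,P):
    p=np.array(s['intrinsics'])@(np.array(s['R'])@np.array(P)+np.array(s['t']));return p[:2]/p[2]
E
python3 - <<'E'
from h import *
names="decor_board trim_board stain_bottle test_tile wooden_rib ball_stylus loop_tool needle_tool olive_jar".split()
for c in ('top','scene'):
    s=snap(c,c+'1.png'); print(c,-np.array(s['R']).T@np.array(s['t']))
    for n in names:
        for d in robot.recognise(c,n)[:4]:
            b=d['box'];print(n,round(d['confidence'],2),np.round(b),np.round(ray(s,b[0]+b[2]/2,b[1]+b[3]/2,0.01),3))
E
```

```text
pics
top [3.08932008e-01 6.15557291e-04 1.16568301e+00]
decor_board 0.82 [383. 212.  97.  85.] [ 0.455 -0.274  0.01 ]
decor_board 0.39 [383. 160.  21.  27.] [ 0.657 -0.191  0.01 ]
trim_board 0.72 [146. 227.  90.  84.] [0.422 0.3   0.01 ]
stain_bottle 0.86 [379. 162.  25.  23.] [ 0.654 -0.186  0.01 ]
test_tile 0.83 [278. 199.  23.  24.] [0.563 0.065 0.01 ]
test_tile 0.71 [274. 155.  25.  22.] [0.675 0.075 0.01 ]
wooden_rib 0.86 [218. 165.  40.  24.] [0.647 0.194 0.01 ]
ball_stylus 0.65 [314. 236.  13.  46.] [ 0.446 -0.008  0.01 ]
ball_stylus 0.49 [216. 165.  42.  25.] [0.646 0.196 0.01 ]
loop_tool 0.7 [349. 243.  12.  50.] [ 0.423 -0.089  0.01 ]
needle_tool 0.6 [148. 227.  88.  84.] [0.422 0.296 0.01 ]
needle_tool 0.57 [282. 249.   9.  43.] [0.417 0.072 0.01 ]
olive_jar 0.87 [328. 159.  28.  26.] [ 0.659 -0.062  0.01 ]
scene [0.10749892 0.49995702 0.76188047]
decor_board 0.73 [373. 128.  89.  68.] [ 0.466 -0.253  0.01 ]
trim_board 0.8 [206. 267. 142. 133.] [0.414 0.306 0.01 ]
stain_bottle 0.73 [333. 126.  23.  30.] [ 0.664 -0.202  0.01 ]
test_tile 0.78 [255. 186.  29.  24.] [0.67  0.078 0.01 ]
test_tile 0.56 [296. 213.  20.  14.] [0.557 0.072 0.01 ]
test_tile 0.31 [334. 122.  22.  34.] [ 0.67  -0.209  0.01 ]
wooden_rib 0.73 [219. 218.  39.  32.] [0.644 0.198 0.01 ]
ball_stylus 0.49 [336. 202.  55.  37.] [ 0.455 -0.012  0.01 ]
loop_tool 0.63 [374. 200.  43.  21.] [ 0.417 -0.082  0.01 ]
needle_tool 0.52 [336. 237.  38.  38.] [0.41  0.076 0.01 ]
olive_jar 0.77 [298. 145.  26.  37.] [ 0.674 -0.077  0.01 ]
```

View pics/top1.png

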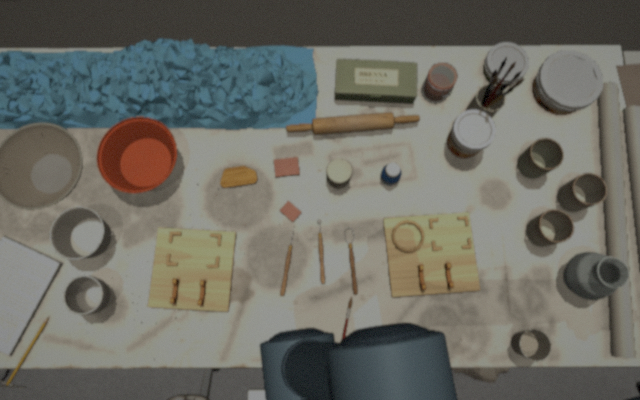

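View pics/scene1.png

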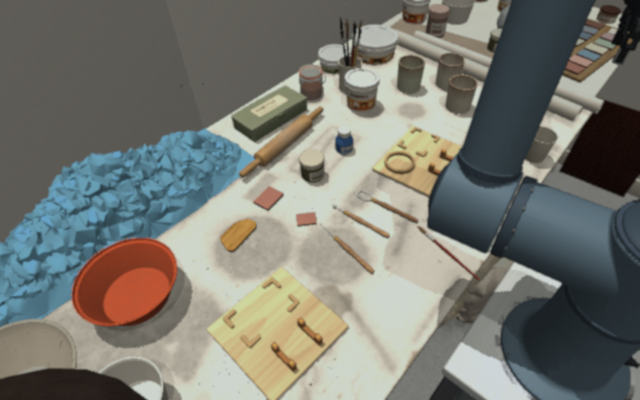

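Top view: decor board about (432,255) with its ring at (407,236), trim board about (192,269). The larger tile is at (287,167), the smaller look-alike at (290,211). The rib is at (238,177), the bottle at (391,173) and the jar at (339,173). The tools are the needle (287,265), the stylus (321,250) and the loop (351,262), and there is a brush at (347,318).

```bash
python3 - <<'E'
from h import *
s=snap('top');im=s['img']
hsv=cv2.cvtColor(im,cv2.COLOR_RGB2HSV)
def blob(name,u,v,r,z,test):
    m=np.zeros(im.shape[:2],np.uint8);sl=np.s_[v-r:v+r,u-r:u+r]
    m[sl]=test(hsv[sl].astype(int),im[sl].astype(int))*255
    n,l,st,c=cv2.connectedComponentsWithStats(m)
    i=1+np.argmax(st[1:,4]);ys,xs=np.where(l==i)
    P=np.array([ray(s,x,y,z)[:2] for x,y in zip(xs,ys)])*1000
    (cx,cy),(w,h),a=cv2.minAreaRect(P.astype(np.float32))
    print(name,len(xs),'c',round(cx,1),round(cy,1),'mean',P.mean(0).round(1),'size',round(w),round(h),'ang',round(a,1))
    return P
for n,u,v,r,z in [('bigtile',287,167,18,.008),('smalltile',290,211,16,.008),('rib',238,177,24,.008)]:
    blob(n,u,v,r,z,lambda h,i:h[...,1]>85)
for n,u,v,r,z in [('trim',192,269,52,.012),('decor',432,255,54,.012)]:
    blob(n,u,v,r,z,lambda h,i:(h[...,1]>75))
for n,u,v,r in [('needle',287,270,28),('stylus',321,262,27),('loop',352,272,28)]:
    P=blob(n,u,v,r,.006,lambda h,i:(h[...,1]>75))
    d=P-P.mean(0);w=np.linalg.svd(d,full_matrices=False)[2][0];q=d@w
    print('  axis',np.degrees(np.arctan2(w[1],w[0])).round(1),'ends',(P.mean(0)+w*q.min()).round(),(P.mean(0)+w*q.max()).round())
blob('bottle',391,173,18,.03,lambda h,i:(i[...,2]>i[...,0]+15)|(i.min(-1)>200))
# cap
blob('cap',390,170,9,.07,lambda h,i:(h[...,1]<60)&(h[...,2]>110))
c=cv2.resize(im[140:320,140:490],None,fx=2.28,fy=2.28,interpolation=cv2.INTER_CUBIC)
cv2.imwrite('pics/crop.png',c[:,:,::-1])
print(robot.observe()['time_s'],robot.observe()['orientation'])
E
```

```text
bigtile 381 c 675.3 75.8 mean [675.3  75.6] size 43 58 ang 6.8
smalltile 200 c 561.1 65.2 mean [561.3  65.3] size 40 29 ang 46.0
rib 638 c 651.9 196.0 mean [650.2 195.9] size 51 91 ang 7.3
trim 2583 c 392.8 296.0 mean [378.1 293.6] size 187 127 ang 85.9
decor 4109 c 452.9 -270.9 mean [ 429.5 -250.6] size 182 207 ang 4.0
needle 192 c 420.7 73.5 mean [419.8  73.7] size 10 118 ang 80.7
  axis 170.9 ends [479.  64.] [362.  83.]
stylus 147 c 446.6 -10.0 mean [448.1 -10. ] size 113 8 ang 3.2
  axis -176.9 ends [503.  -7.] [390. -13.]
loop 159 c 422.6 -84.3 mean [418.9 -84.9] size 117 9 ang 5.7
  axis -174.9 ends [481. -79.] [364. -90.]
bottle 106 c 642.6 -177.3 mean [ 640. -176.] size 44 29 ang 66.8
cap 215 c 651.8 -171.8 mean [ 653.9 -174.5] size 40 35 ang 88.1
1.05 [-3.14156350e+00 -1.83133262e-05  3.12801005e-01]
```

View pics/crop.png

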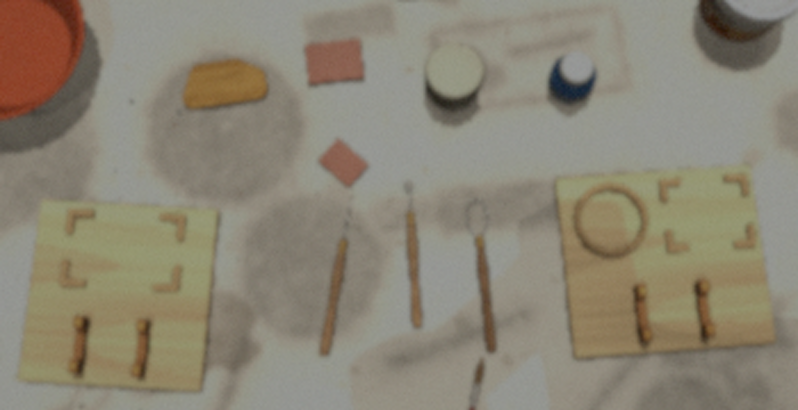

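The crop shows the board corners clearly: trim (41,201), (218,211), (203,391), (20,379) and decor (557,178), (747,167), (775,343), (577,358). The bottle cap is at (576,69) and the big tile at (335,62).

```bash
cat >> h.py <<'E'
def tgt(x,y,z,yaw):
    o=robot.observe();p=np.array(o['eef_pos']);yw=o['orientation'][2]
    c,s_=np.cos(yw),np.sin(yw);R=np.array([[c,s_,0],[s_,-c,0],[0,0,-1]])
    d=R.T@(np.array([x,y,z])-p)
    print('t',o['time_s'],'delta',d.round(4),'turn',round(yw-yaw,3),'| rpy',np.round(o['orientation'],3))
E
python3 - <<'E'
from h import *
s=snap('top')
f=lambda a,b,z:ray(s,(a+.5)/2.28-.5+140,(b+.5)/2.28-.5+140,z)[:2]*1000
B={}
for n,px,w,h in [('trim',[(41,201),(218,211),(203,391),(20,379)],190,190),('decor',[(557,178),(747,167),(775,343),(577,358)],190,210)]:
    W=np.array([f(a,b,.012) for a,b in px]);M=np.array([[w/2,h/2],[w/2,-h/2],[-w/2,-h/2],[-w/2,h/2]])
    c=W.mean(0);H=M.T@(W-c);yaw=np.arctan2(H[0,1]-H[1,0],H[0,0]+H[1,1])
    R=np.array([[np.cos(yaw),-np.sin(yaw)],[np.sin(yaw),np.cos(yaw)]]);print(n,c.round(1),'yaw',round(yaw,3),'res',(W-c-M@R.T).round(1).tolist());B[n]=(c,R)
g=lambda n,x,y:(B[n][0]+B[n][1]@[x,y]).round(1)
print('ring',g('decor',45,52),'meas',f(610,221,.022)); print('tile',g('decor',45,-50),'rest',g('decor',-55,0),'meas blocks',f(642,313,.036),f(704,311,.036))
print('rib',g('trim',45,0),'rest',g('trim',-55,0),'meas',f(79,347,.036),f(143,349,.036))
print('bottle',f(576,69,.07))
tgt(.652,-.178,.12,0)
E
```

```text
trim [422.2 294.9] yaw -0.055 res [[-1.7, 0.1], [-2.6, 1.6], [1.2, 0.1], [3.1, -1.8]]
decor [ 456.  -271.5] yaw 0.07 res [[0.2, -2.9], [-3.2, 4.1], [1.4, 2.2], [1.6, -3.5]]
ring [ 497.2 -216.4] meas [ 495.57149083 -215.22217185]
tile [ 504.4 -318.2] rest [ 401.1 -275.3] meas blocks [ 399.03266042 -240.68691152] [ 400.86738282 -303.48200878]
rib [467.1 292.4] rest [367.3 297.9] meas [366.60590162 327.80178727] [364.44971731 263.13935682]
bottle [ 646.52788295 -178.25654164]
t 1.1 delta [ 0.5656 -0.28    0.0738] turn 0.313 | rpy [3.142 0.    0.313]
```

```bash
echo '[[[0,0,0,0.104],[0,0,0,0.104],[0,0,0,0.105],[0.035,-0.034,0,0],[0.035,-0.034,0,0],[0.035,-0.034,0,0],[0.035,-0.034,0,0],[0.035,-0.034,0,0],[0.035,-0.034,0,0],[0.035,-0.034,0,0],[0.035,-0.034,0,0],[0.035,-0.034,0,0]]]' | python3 -m inch 1.0 40; python3 -c "
from h import *
tgt(.648,-.178,.19,0)"
```

```text
time_s: 2.3
eef_pos: [0.5164, -0.311, 0.1941]
orientation: [3.141, -0.0, -0.0]
wrist_force: [0.4, -0.3, -0.4]
gripper_width: 0.999
finger_force: 0.0
t 2.3 delta [ 0.1316 -0.133   0.0041] turn -0.0 | rpy [ 3.141 -0.    -0.   ]
```

```bash
echo '[[[0.033,-0.033,0,0],[0.033,-0.033,0,0],[0.033,-0.033,0,0],[0.032,-0.033,0,0],[0,0,0,0]]]' | python3 -m inch; python3 - <<'E'
from h import *
s=snap('wrist','w1.png')
print('bottle px@.07',proj(s,[.648,-.178,.07]),'@0',proj(s,[.648,-.178,0]))
for n in ['stain_bottle']:
    for d in robot.recognise('wrist',n)[:2]:print(d)
E
```

```text
time_s: 2.8
eef_pos: [0.6488, -0.1762, 0.1937]
orientation: [-3.141, -0.001, 0.006]
wrist_force: [-0.8, -0.3, 0.1]
gripper_width: 1.001
finger_force: 0.0
bottle px@.07 [314.67527523 181.53411043] @0 [314.60095838 167.90778221]
{'box': [294.2, 145.2, 47.0, 53.8], 'confidence': 0.92}
```

View pics/w1.png

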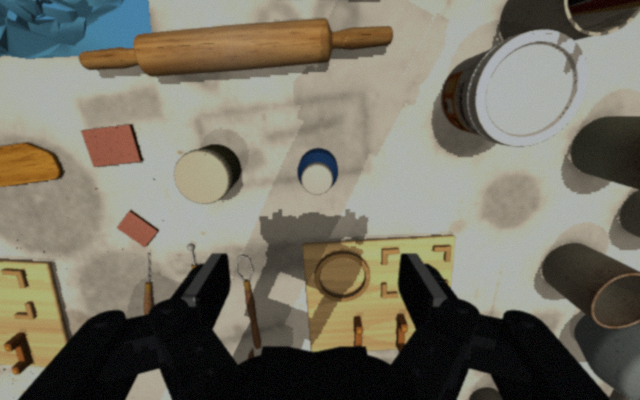

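Wrist view: bottle cap at (317,180), blue foot above it, jar at (205,175), large tile at (112,146), ring at (341,274).

```bash
python3 - <<'E'
from h import *
s=snap('wrist')
print('cap',ray(s,317.5,180,.07),'body edge mid',ray(s,318,162,.04))
print('ring',ray(s,341.5,275,.022),'tile',ray(s,112.5,146,.008), 'decor TL,TR',ray(s,304,242,.012),ray(s,455,234,.012))
print('rest',ray(s,358,332,.036),ray(s,401,330,.036))
tgt(.648,-.178,.015,0)
E
```

```text
cap [ 0.64715966 -0.18461567  0.07      ] body edge mid [ 0.66076529 -0.18548309  0.04      ]
ring [ 0.50024311 -0.21880333  0.022     ] tile [0.67454354 0.06845449 0.008     ] decor TL,TR [ 0.54540335 -0.16734661  0.012     ] [ 0.55739771 -0.3709824   0.012     ]
rest [ 0.41629792 -0.24343547  0.036     ] [ 0.4198241  -0.30411835  0.036     ]
t 2.95 delta [ 0.0021 -0.0026  0.1786] turn 0.0 | rpy [3.141e+00 1.000e-03 0.000e+00]
```

```bash
echo '[[[0.001,0,0.04,0],[0,0,0.04,0],[0,0,0.04,0],[0,0,0.035,0],[0,0,0.0235,0],[0,0,0,0],[0,0,0,0]]]' | python3 -m inch; echo '[[[0,0,0,0],[0,0,0,0],[0,0,0,0],[0,0,0,0],[0,0,0,0],[0,0,0,0]]]' | python3 -m inch 0 45; echo '[[[0,0,-0.02,0],[0,0,-0.03,0],[0,0,0,0]]]' | python3 -m inch; python3 -c "
from h import *
tgt(.498,-.2155,.08,0)"
```

```text
time_s: 3.65
eef_pos: [0.6468, -0.1818, 0.0159]
orientation: [3.141, -0.0, -0.002]
wrist_force: [0.0, 0.4, 0.5]
gripper_width: 0.999
finger_force: 0.0
time_s: 4.25
eef_pos: [0.6481, -0.1809, 0.0167]
orientation: [3.141, -0.002, -0.0]
wrist_force: [-0.2, -0.1, 6.4]
gripper_width: 0.38
finger_force: 44.6
time_s: 4.55
eef_pos: [0.6499, -0.1817, 0.0696]
orientation: [3.138, -0.007, 0.0]
wrist_force: [0.3, -1.1, -0.6]
gripper_width: 0.379
finger_force: 45.0
t 4.55 delta [-0.1519  0.0338 -0.0104] turn 0.0 | rpy [ 3.138 -0.007  0.   ]
```

```bash
python3 - <<'E'
from h import *
a=snap('scene');b=snap('wrist')
A=cv2.resize(a['img'][60:220,260:460],(600,480),interpolation=cv2.INTER_CUBIC)
B=cv2.resize(b['img'][100:400,150:490],(200,176))
cv2.imwrite('pics/g1.png',np.hstack([A,np.vstack([B,np.zeros((304,200,3),np.uint8)])])[:,:,::-1])
print(robot.observe()['wrist_force'])
E
```

```text
[ 0.26764006  0.64348224 -0.52654656]
```

View pics/g1.png

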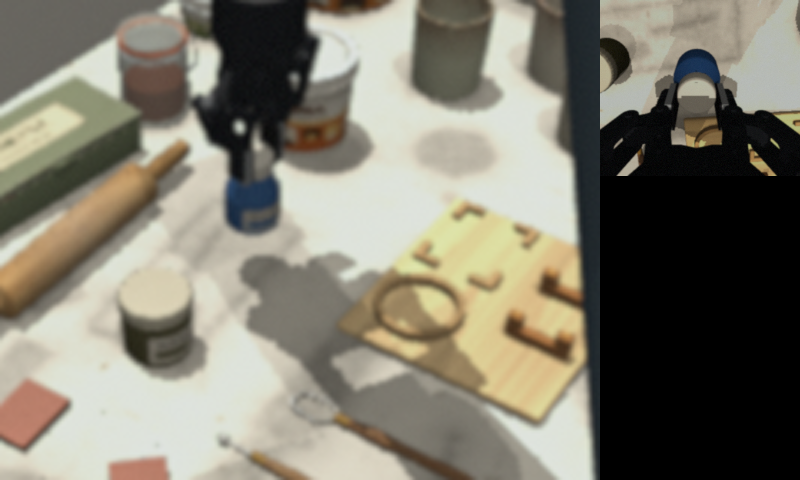

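The bottle is lifted upright, held by its cap: the pads slid over the shoulder. The foot sits about 17 mm below the TCP. I'll carry it to the ring like this.

```bash
echo '[[[-0.03,0.007,0,0],[-0.03,0.007,0,0],[-0.03,0.007,0,0],[-0.03,0.007,0,0],[-0.0319,0.006,0,0],[0,0,0,0],[0,0,0,0],[0,0,0,0]]]' | python3 -m inch; python3 - <<'E'
from h import *
tgt(.498,-.2155,.032,0)
s=snap('scene');t=snap('top')
A=cv2.resize(s['img'][90:210,340:480],(560,480),interpolation=cv2.INTER_CUBIC)
cv2.imwrite('pics/g2.png',A[:,:,::-1])
E
```

```text
time_s: 5.45
eef_pos: [0.4955, -0.2143, 0.0647]
orientation: [-3.141, 0.0, 0.0]
wrist_force: [-0.4, 0.0, -0.3]
gripper_width: 0.382
finger_force: 45.0
t 5.45 delta [0.0025 0.0012 0.0327] turn 0.0 | rpy [-3.141  0.     0.   ]
```

View pics/g2.png

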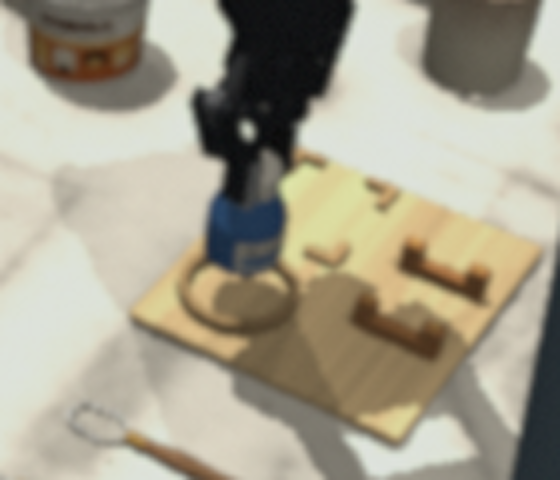

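```bash
echo '[[[0.0025,0.001,0.015,0],[0,0,0.012,0],[0,0,0.006,0],[0,0,0,0],[0,0,0,0]]]' | python3 -m inch; echo '[[[0,0,0.0015,0],[0,0,0.0015,0],[0,0,0,0],[0,0,0,0]]]' | python3 -m inch
```

```text
time_s: 6.05
eef_pos: [0.4976, -0.2155, 0.032]
orientation: [-3.141, 0.0, -0.0]
wrist_force: [0.7, 0.6, -1.2]
gripper_width: 0.381
finger_force: 45.0
time_s: 6.45
eef_pos: [0.4978, -0.2156, 0.0295]
orientation: [3.141, -0.0, -0.0]
wrist_force: [-0.1, -0.2, -1.6]
gripper_width: 0.383
finger_force: 45.0
```

```bash
echo '[[[0,0,0.0015,0],[0,0,0,0],[0,0,0.0015,0],[0,0,0,0],[0,0,0,0]]]' | python3 -m inch
```

```text
time_s: 6.95
eef_pos: [0.4989, -0.2159, 0.0287]
orientation: [3.141, -0.002, -0.0]
wrist_force: [-3.4, 3.9, 13.9]
gripper_width: 0.385
finger_force: 46.3
```

```bash
echo '[[[0,0,0,0],[0,0,0,0],[0,0,0,0],[0,0,0,0],[0,0,-0.02,0],[0,0,-0.04,0],[0,0,-0.04,0],[0,0,-0.04,0],[0,0,-0.02,0]]]' | python3 -m inch 1; echo '[[[0,0,0,-0.14],[0,0,0,-0.145],[0,0,0,-0.145],[0,0,0,-0.145],[0,0,0,-0.145],[0,0,0,-0.145],[0,0,0,-0.145],[0,0,0,-0.145],[0,0,0,-0.145],[0,0,0,-0.145],[0,0,0,-0.126],[0,0,0,0]]]' | python3 -m inch;  python3 - <<'E'
from h import *
tgt(.675,.0745,.19,1.571)
s=snap('scene');t=snap('top')
A=cv2.resize(s['img'][90:210,340:480],(560,480),interpolation=cv2.INTER_CUBIC)
cv2.imwrite('pics/g3.png',A[:,:,::-1])
E
```

```text
time_s: 7.85
eef_pos: [0.4991, -0.2165, 0.1904]
orientation: [3.138, -0.005, -0.0]
wrist_force: [0.3, -0.5, 0.1]
gripper_width: 1.002
finger_force: 0.0
time_s: 9.05
eef_pos: [0.4975, -0.2154, 0.186]
orientation: [-3.141, -0.0, 1.57]
wrist_force: [-0.4, -0.5, 0.2]
gripper_width: 0.998
finger_force: 0.0
t 9.05 delta [ 0.29    0.1774 -0.004 ] turn -0.001 | rpy [-3.141 -0.     1.57 ]
```

View pics/g3.png

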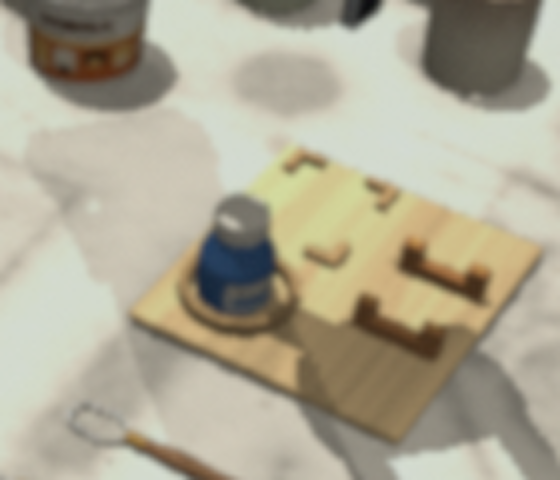

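The bottle stands upright inside the ring. On to the tile.

```bash
echo '[[[0.036,0.022,0,0],[0.036,0.022,0,0],[0.036,0.022,0,0],[0.037,0.022,0,0],[0.037,0.022,0,0],[0.036,0.022,0,0],[0.036,0.022,0,0],[0.036,0.0234,0,0],[0,0,0,0],[0,0,0,0],[0,0,0,0]]]' | python3 -m inch;  cat >> h.py <<'E'
def blobs(s,z,test,lo,hi):
    im=s['img'];hsv=cv2.cvtColor(im,cv2.COLOR_RGB2HSV).astype(int)
    m=test(hsv,im.astype(int)).astype(np.uint8)*255
    n,l,st,c=cv2.connectedComponentsWithStats(m)
    for i in range(1,n):
        if st[i,4]<60: continue
        ys,xs=np.where(l==i);P=np.array([ray(s,x,y,z)[:2] for x,y in zip(xs[::2],ys[::2])])*1000
        (cx,cy),(w,h),a=cv2.minAreaRect(P.astype(np.float32))
        if lo<max(w,h)<hi: print('blob',c[i].round(),'c',round(cx,1),round(cy,1),'mean',P.mean(0).round(1),'size',round(w),round(h),'ang',round(a,1))
E
python3 - <<'E'
from h import *
red=lambda h,i:(h[...,1]>75)&((h[...,0]<9)|(h[...,0]>172))
for c in('wrist','top'):
    s=snap(c,c+'2.png'); print(c);blobs(s,.008,red,25,90)
tgt(.675,.0745,.1,1.571)
E
```

```text
time_s: 10.25
eef_pos: [0.6747, 0.0738, 0.186]
orientation: [-3.141, 0.0, 1.569]
wrist_force: [-0.0, -0.3, -0.3]
gripper_width: 0.997
finger_force: 0.0
wrist
blob [316. 167.] c 675.6 76.6 mean [675.7  77.2] size 44 60 ang 6.6
blob [226. 175.] c 563.7 66.8 mean [563.6  66.8] size 45 32 ang 50.0
blob [ 26. 264.] c 275.2 -57.5 mean [275.  -57.3] size 8 69 ang 77.9
top
blob [489.  98.] c 858.1 -444.5 mean [ 858.7 -445.1] size 15 43 ang 44.7
blob [293. 212.] c 558.7 61.4 mean [558.5  57.6] size 28 28 ang 53.9
t 10.35 delta [0.0011 0.0003 0.0863] turn -0.002 | rpy [-3.141  0.     1.569]
```

```bash
echo '[[[0.003,0.001,0.03,0],[0,0,0.04,-0.057],[0,0,0.04,-0.058],[0,0,0.04,0],[0,0,0.02,0],[0,0,0.01,0],[0,0,0.005,0],[0,0,0,0],[0,0,0,0]]]' | python3 -m inch; echo '[[[0,0,0.001,0],[0,0,0,0],[0,0,0,0],[0,0,0,0],[0,0,0,0],[0,0,0,0]]]' | python3 -m inch 0 40
```

```text
time_s: 11.25
eef_pos: [0.6775, 0.0772, 0.0032]
orientation: [3.139, 0.0, 1.685]
wrist_force: [-0.8, 0.3, 0.5]
gripper_width: 1.003
finger_force: 0.0
time_s: 11.85
eef_pos: [0.6761, 0.0775, 0.0003]
orientation: [-3.142, -0.0, 1.686]
wrist_force: [-0.7, -0.2, -0.6]
gripper_width: 0.005
finger_force: 0.0
```

```bash
python3 - <<'E'
from h import *
s=snap('scene');t=snap('wrist')
A=cv2.resize(s['img'][130:230,220:320],(400,400),interpolation=cv2.INTER_CUBIC)
B=cv2.resize(t['img'][60:380,160:480],(400,400))
cv2.imwrite('pics/g4.png',np.hstack([A,B])[:,:,::-1])
E
```

```text
(no output)
```

View pics/g4.png

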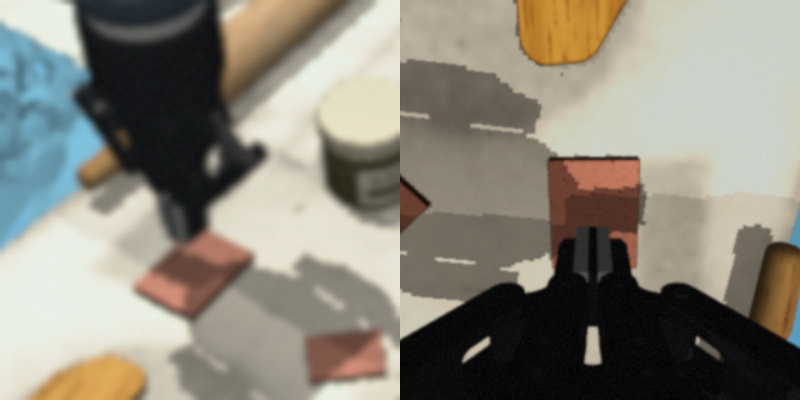

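The shut fingers hover over the tile without touching it, so the tips really are higher than reported. I'll open and feel for the table on either side of the tile.

```bash
echo '[[[0,0,0,0],[0,0,0,0],[0,0,0,0],[0,0,0,0],[0,0,0.004,0],[0,0,0.004,0],[0,0,0,0],[0,0,0,0]]]' | python3 -m inch 0.72; for i in 1; do echo '[[[0,0,0.002,0],[0,0,0,0],[0,0,0.002,0],[0,0,0,0]]]' | python3 -m inch; done
```

```text
time_s: 12.75
eef_pos: [0.6759, 0.0775, -0.0081]
orientation: [-3.141, -0.0, 1.686]
wrist_force: [0.1, 0.1, 1.0]
gripper_width: 0.723
finger_force: 0.0
time_s: 13.15
eef_pos: [0.6759, 0.0775, -0.012]
orientation: [-3.141, -0.0, 1.686]
wrist_force: [-0.4, 0.5, 0.4]
gripper_width: 0.721
finger_force: 0.0
```

```bash
echo '[[[0,0,0.002,0],[0,0,0,0],[0,0,0.002,0],[0,0,0,0]]]' | python3 -m inch; echo '[[[0,0,0.002,0],[0,0,0,0],[0,0,0,0]]]' | python3 -m inch
```

```text
time_s: 13.55
eef_pos: [0.6759, 0.0775, -0.016]
orientation: [-3.141, -0.0, 1.686]
wrist_force: [-0.6, 0.5, -0.2]
gripper_width: 0.717
finger_force: 0.0
time_s: 13.85
eef_pos: [0.6761, 0.0775, -0.0178]
orientation: [-3.141, -0.0, 1.686]
wrist_force: [-0.9, -0.8, 0.4]
gripper_width: 0.719
finger_force: 0.0
```

```bash
echo '[[[0,0,0.002,0],[0,0,0,0],[0,0,0,0]]]' | python3 -m inch; echo '[[[0,0,0,0],[0,0,0,0],[0,0,0,0],[0,0,0,0],[0,0,0,0]]]' | python3 -m inch .4 30
```

```text
time_s: 14.15
eef_pos: [0.676, 0.0775, -0.0198]
orientation: [-3.141, -0.0, 1.686]
wrist_force: [0.6, -0.7, -0.1]
gripper_width: 0.721
finger_force: 0.0
time_s: 14.65
eef_pos: [0.6761, 0.0775, -0.0196]
orientation: [3.142, 0.0, 1.686]
wrist_force: [0.4, 1.4, 0.1]
gripper_width: 0.399
finger_force: 0.0
```

```bash
python3 - <<'E'
from h import *
s=snap('scene')
for z in(0,.02,.03,.04):print(z,proj(s,[.676,.0775,z]).round(1),ray(s,266,189,z).round(3))
t=snap('wrist')
A=cv2.resize(s['img'][150:220,230:300],(400,400),interpolation=cv2.INTER_CUBIC)
B=cv2.resize(t['img'][60:380,160:480],(400,400))
cv2.imwrite('pics/g5.png',np.hstack([A,B])[:,:,::-1])
E
```

```text
0 [268.  199.7] [0.706 0.056 0.   ]
0.02 [267.  194.1] [0.69  0.067 0.02 ]
0.03 [266.4 191.3] [0.682 0.073 0.03 ]
0.04 [265.9 188.3] [0.674 0.079 0.04 ]
```

View pics/g5.png

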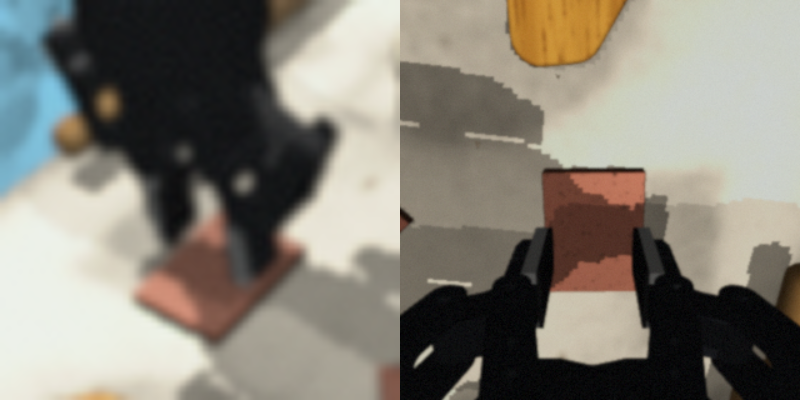

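Tip at (266,189) in the scene picture puts the shut fingertips at z≈0.037 when the reported z was 0. The true tip is about 35 mm above the reported TCP, and xy agrees. I'll feel down further.

```bash
echo '[[[0,0,0,0],[0,0,0,0],[0,0,0,0],[0,0,0.006,0],[0,0,0.005,0],[0,0,0,0],[0,0,0.002,0],[0,0,0,0]]]' | python3 -m inch 0.72;  echo '[[[0,0,0.0015,0],[0,0,0,0],[0,0,0.0015,0],[0,0,0,0]]]' | python3 -m inch
```

```text
time_s: 15.55
eef_pos: [0.6759, 0.0775, -0.033]
orientation: [-3.141, -0.0, 1.686]
wrist_force: [-0.1, 0.4, -0.3]
gripper_width: 0.721
finger_force: 0.0
time_s: 15.95
eef_pos: [0.676, 0.0775, -0.0359]
orientation: [-3.141, -0.0, 1.686]
wrist_force: [-0.1, 0.4, 0.1]
gripper_width: 0.721
finger_force: 0.0
```

```bash
 echo '[[[0,0,0.0015,0],[0,0,0,0],[0,0,0,0]]]' | python3 -m inch;python3 -c "
from h import *
tgt(.676,.0775,-.036,1.686)"
```

```text
time_s: 16.25
eef_pos: [0.676, 0.0775, -0.0373]
orientation: [-3.141, -0.0, 1.686]
wrist_force: [0.6, -0.1, -0.3]
gripper_width: 0.723
finger_force: 0.0
t 16.25 delta [ 0.     -0.     -0.0013] turn -0.0 | rpy [-3.141 -0.     1.686]
```

```bash
 echo '[[[0,0,-0.001,0],[0,0,0,0],[0,0,0,0],[0,0,0,0],[0,0,0,0],[0,0,0,0]]]' | python3 -m inch .3 40
```

```text
time_s: 16.85
eef_pos: [0.6766, 0.0775, -0.0357]
orientation: [3.141, 0.0, 1.686]
wrist_force: [0.0, -0.4, 2.7]
gripper_width: 0.52
finger_force: 41.2
```

```bash
 echo '[[[0,0,-0.01,0],[0,0,-0.03,0],[0,0,-0.04,0.025],[0,0,-0.04,0.025],[0,0,-0.03,0],[0,0,0,0],[0,0,0,0]]]' | python3 -m inch; python3 - <<'E'
from h import *
s=snap('top')
f=lambda a,b,z:ray(s,(a+.5)/2.28-.5+140,(b+.5)/2.28-.5+140,z)[:2]*1000
print('pocket',f(707,212.5,.019))
tgt(.5035,-.3175,.115,1.636)
E
```

```text
time_s: 17.55
eef_pos: [0.6761, 0.0775, 0.1145]
orientation: [3.141, 0.0, 1.636]
wrist_force: [-0.2, 0.4, -0.3]
gripper_width: 0.52
finger_force: 40.9
pocket [ 504.74557483 -317.76898336]
t 17.6 delta [-0.383  -0.1969 -0.0023] turn -0.0 | rpy [-3.139 -0.     1.636]
```

```bash
 echo '[[[-0.0382,-0.0197,0,0],[-0.0382,-0.0197,0,0],[-0.0382,-0.0197,0,0],[-0.0382,-0.0197,0,0],[-0.0382,-0.0197,0,0],[-0.0382,-0.0197,0,0],[-0.0382,-0.0197,0,0],[-0.0382,-0.0197,0,0],[-0.0382,-0.0197,0,0],[-0.0382,-0.0194,0,0],[0,0,0,0],[0,0,0,0]]]' | python3 -m inch; echo '[[[0,0,0.04,0],[0,0,0.04,0],[0,0,0.02,0],[0,0,0.01,0],[0,0,0,0],[0,0,0,0]]]' | python3 -m inch; python3 - <<'E'
from h import *
tgt(.504,-.3165,-.022,1.636)
s=snap('wrist','w3.png')
for a,b in[(23,31),(-23,31),(-23,-31),(23,-31)]: pass
E
```

```text
time_s: 18.8
eef_pos: [0.5032, -0.3162, 0.1117]
orientation: [-3.139, -0.003, 1.634]
wrist_force: [-0.6, 1.0, -0.5]
gripper_width: 0.515
finger_force: 41.0
time_s: 19.4
eef_pos: [0.5055, -0.3164, 0.0047]
orientation: [3.141, 0.001, 1.637]
wrist_force: [-0.4, 0.0, -0.4]
gripper_width: 0.515
finger_force: 41.0
t 19.4 delta [ 0.     -0.0015  0.0267] turn 0.001 | rpy [3.141e+00 1.000e-03 1.637e+00]
```

View pics/w3.png

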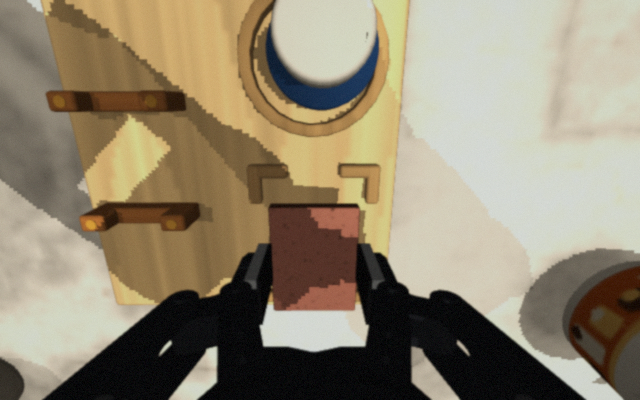

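Wrist view: tile centred (col ≈314) between the pocket's corner blocks (248–379), ring and bottle above. Lowering.

```bash
 echo '[[[0,-0.001,0.012,0],[0,0,0.01,0],[0,0,0.004,0],[0,0,0,0],[0,0,0.0015,0],[0,0,0,0],[0,0,0.0015,0],[0,0,0,0]]]' | python3 -m inch
```

```text
time_s: 20.25
eef_pos: [0.5038, -0.3168, -0.0238]
orientation: [-3.141, -0.0, 1.636]
wrist_force: [-3.8, 3.1, 8.8]
gripper_width: 0.518
finger_force: 42.0
```

```bash
 echo '[[[0,0,0,0],[0,0,0,0],[0,0,0,0],[0,0,-0.01,0],[0,0,-0.03,0],[0,0,-0.04,0],[0,0,-0.04,0],[0,0,-0.03,0]]]' | python3 -m inch .72;  echo '[[[0,0,0,0.14],[0,0,0,0.145],[0,0,0,0.145],[0,0,0,0.145],[0,0,0,0.145],[0,0,0,0.145],[0,0,0,0.145],[0,0,0,0.145],[0,0,0,0.145],[0,0,0,0.145],[0,0,0,0.137],[0,0,0,0]]]' | python3 -m inch; python3 - <<'E'
from h import *
tgt(.4466,-.010,.11,.054)
s=snap('top')
A=cv2.resize(s['img'][200:305,370:490],(480,420),interpolation=cv2.INTER_CUBIC)
cv2.imwrite('pics/g6.png',A[:,:,::-1])
E
```

```text
time_s: 21.05
eef_pos: [0.5044, -0.3173, 0.1284]
orientation: [3.139, 0.003, 1.636]
wrist_force: [-0.7, 0.3, -0.2]
gripper_width: 0.721
finger_force: 0.0
time_s: 22.25
eef_pos: [0.5037, -0.3166, 0.1254]
orientation: [3.141, -0.0, 0.054]
wrist_force: [-0.9, -0.7, 0.1]
gripper_width: 0.721
finger_force: 0.0
t 22.25 delta [-0.0404 -0.3092  0.0154] turn 0.0 | rpy [ 3.141 -0.     0.054]
```

View pics/g6.png

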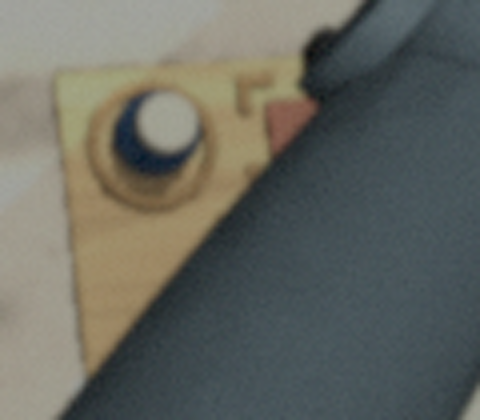

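The bottle is in its ring and the tile lies in its pocket, with the arm hiding the rest. Next is the stylus.

```bash
 echo '[[[-0.005,-0.0387,0,0],[-0.005,-0.0387,0,0],[-0.005,-0.0387,0,0],[-0.005,-0.0387,0,0],[-0.005,-0.0387,0,0],[-0.005,-0.0387,0,0],[-0.005,-0.0387,0,0],[-0.005,-0.0383,0,0],[0,0,0,0],[0,0,0,0],[0,0,0,0]]]' | python3 -m inch .5; python3 - <<'E'
from h import *
s=snap('wrist','w4.png')
blobs(s,.006,lambda h,i:(h[...,1]>90)&(h[...,0]<25),60,160)
print(proj(s,[.4466,-.01,.006]),proj(s,[.503,-.007,.006]))
tgt(.4466,-.010,-.03,.054)
E
```

```text
time_s: 23.4
eef_pos: [0.4475, -0.0106, 0.1252]
orientation: [3.141, -0.001, 0.054]
wrist_force: [0.4, 0.3, -0.2]
gripper_width: 0.498
finger_force: 0.0
blob [ 42. 101.] c 514.1 255.4 mean [514.1 254.8] size 78 2 ang 86.4
blob [616. 139.] c 507.2 -307.5 mean [ 507.9 -312.1] size 85 54 ang 21.9
blob [312. 178.] c 446.8 -10.1 mean [450.4  -9.8] size 121 11 ang 2.6
blob [234. 201.] c 418.3 73.2 mean [421.1  73.1] size 12 122 ang 80.7
blob [380. 203.] c 424.4 -84.1 mean [426.4 -84. ] size 117 11 ang 5.8
blob [345. 322.] c 267.9 -59.1 mean [269.1 -59.3] size 7 80 ang 77.8
[312.23322576 182.51888313] [312.12067467 127.44854637]
t 23.45 delta [-0.0008 -0.0009  0.1551] turn -0.001 | rpy [ 3.141 -0.     0.053]
```

View pics/w4.png

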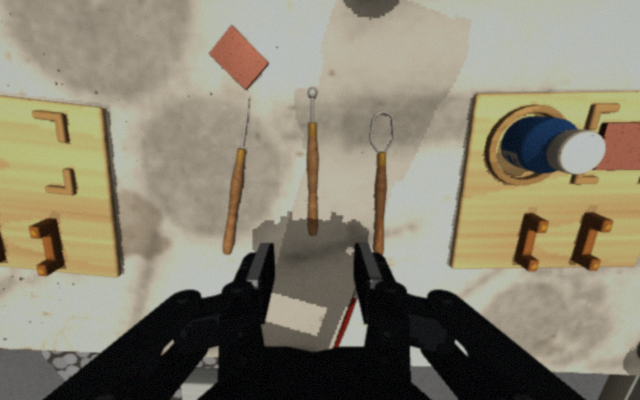

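Wrist view: stylus handle at column 313, rows 123–235, centre (446.8,−10.1) mm. The loop tool is at column 380, with its ring at (381,130). The tile is in its pocket at (622,147).

```bash
 echo '[[[-0.0008,-0.0009,0.04,0],[0,0,0.04,0],[0,0,0.04,0],[0,0,0.02,0],[0,0,0.01,0],[0,0,0.005,0],[0,0,0,0],[0,0,0,0]]]' | python3 -m inch;  echo '[[[0,0,0.001,0],[0,0,0,0],[0,0,0,0],[0,0,0,0],[0,0,0,0],[0,0,0,0]]]' | python3 -m inch 0 40; echo '[[[0,0,-0.02,0],[0,0,-0.03,0],[0,0,-0.04,0],[0,0,-0.04,0],[0,0,-0.03,0],[0,0,0,0]]]' | python3 -m inch
```

```text
time_s: 24.25
eef_pos: [0.4475, -0.0096, -0.029]
orientation: [3.141, -0.002, 0.054]
wrist_force: [0.1, -0.0, -0.5]
gripper_width: 0.498
finger_force: 0.0
time_s: 24.85
eef_pos: [0.4469, -0.0093, -0.0304]
orientation: [3.141, -0.001, 0.054]
wrist_force: [-0.9, 0.7, 5.6]
gripper_width: 0.104
finger_force: 35.7
time_s: 25.45
eef_pos: [0.4496, -0.0099, 0.1337]
orientation: [3.138, -0.009, 0.054]
wrist_force: [0.4, -1.4, -1.0]
gripper_width: 0.103
finger_force: 34.6
```

```bash
python3 - <<'E'
from h import *
s=snap('wrist','w5.png'); o=robot.observe();print(o['finger_force'],o['gripper_width'],o['wrist_force'])
print(robot.recognise('wrist','ball_stylus')[:3])
print(proj(s,[.4468,-.010,.006]),proj(s,[.4468,-.010,.18]),proj(s,[.50,-.008,.006]),proj(s,[.50,-.008,.17]))
B=s['img'][60:380,160:480];cv2.imwrite('pics/w5.png',B[:,:,::-1])
E
```

```text
34.664681478752755 0.10527704741455113 [ 0.39766543  0.40121602 -0.10006228]
[{'box': [301.9, 69.5, 24.8, 277.8], 'confidence': 0.66}]
[312.54933879 183.22551772] [312.06236496 267.19206461] [313.25549085 133.03937428] [313.53825119 161.52214561]
```

View pics/w5.png

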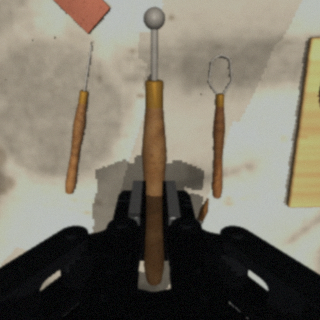

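The stylus is held straight at its waist, with the handle centred between the pads (crop col 155, rows 80–285). Turn it and carry it to the rest.

```bash
 echo '[[[0,0,0,-0.14],[0,0,0,-0.145],[0,0,0,-0.145],[0,0,0,-0.145],[0,0,0,-0.145],[0,0,0,-0.145],[0,0,0,-0.145],[0,0,0,-0.145],[0,0,0,-0.145],[0,0,0,-0.145],[0,0,0,-0.137],[0,0,0,0]]]' | python3 -m inch; python3 -c "
from h import *
tgt(.4,-.274,.134,1.636)"
```

```text
time_s: 26.75
eef_pos: [0.4447, -0.0087, 0.1265]
orientation: [-3.137, -0.001, 1.635]
wrist_force: [0.5, -0.5, 0.2]
gripper_width: 0.101
finger_force: 35.0
t 26.75 delta [-0.2619 -0.0617 -0.0075] turn -0.001 | rpy [-3.137e+00 -1.000e-03  1.635e+00]
```

```bash
 echo '[[[-0.0374,-0.0088,0,0],[-0.0374,-0.0088,0,0],[-0.0374,-0.0088,0,0],[-0.0374,-0.0088,0,0],[-0.0374,-0.0088,0,0],[-0.0374,-0.0088,0,0],[-0.0374,-0.0088,0,0],[0,0,0,0],[0,0,0,0],[0,0,0,0]]]' | python3 -m inch; python3 - <<'E'
from h import *
s=snap('top');im=cv2.imread('pics/top1.png')[:,:,::-1];s['img']=np.ascontiguousarray(im)
for n,(v0,v1,u0,u1) in dict(decor=(258,295,412,460),trim=(272,310,165,213)).items():
    m=np.zeros_like(im);m[v0:v1,u0:u1]=1
    s2=dict(s);print(n)
    blobs(s2,.033,lambda h,i:(m[...,0]>0)&(h[...,2]<150)&(h[...,1]>100),25,90)
tgt(.4,-.274,.0,1.636)
E
```

```text
time_s: 27.75
eef_pos: [0.4014, -0.2731, 0.1277]
orientation: [-3.14, -0.002, 1.635]
wrist_force: [0.3, 0.8, 0.4]
gripper_width: 0.102
finger_force: 34.7
decor
blob [449. 276.] c 400.5 -303.5 mean [ 401.5 -304.3] size 67 18 ang 6.2
blob [421. 278.] c 397.2 -240.8 mean [ 396.8 -240.9] size 65 18 ang 7.1
trim
blob [174. 291.] c 370.3 329.9 mean [369.6 329.5] size 16 58 ang 85.6
blob [202. 292.] c 366.2 265.2 mean [365.5 265.7] size 15 59 ang 84.6
t 27.8 delta [-0.0009 -0.0016  0.1279] turn 0.0 | rpy [-3.141e+00 -1.000e-03  1.636e+00]
```

```bash
 echo '[[[0,-0.0016,0.04,0],[0,0,0.04,0],[0,0,0.03,0],[0,0,0.012,0],[0,0,0,0],[0,0,0.005,0],[0,0,0.003,0],[0,0,0,0],[0,0,0.002,0],[0,0,0,0]]]' | python3 -m inch; echo '[[[0,0,0.0015,0],[0,0,0,0],[0,0,0,0]]]' | python3 -m inch
```

```text
time_s: 28.8
eef_pos: [0.4003, -0.2747, -0.0029]
orientation: [3.141, 0.0, 1.636]
wrist_force: [0.8, 0.8, -0.0]
gripper_width: 0.102
finger_force: 34.7
time_s: 29.1
eef_pos: [0.4001, -0.2745, -0.0047]
orientation: [-3.142, -0.0, 1.636]
wrist_force: [0.0, 2.0, 0.4]
gripper_width: 0.104
finger_force: 34.7
```

```bash
 echo '[[[0,0,0.0015,0],[0,0,0,0],[0,0,0.001,0],[0,0,0,0],[0,0,0,0]]]' | python3 -m inch
```

```text
time_s: 29.6
eef_pos: [0.4008, -0.2747, -0.0051]
orientation: [-3.141, -0.001, 1.636]
wrist_force: [-4.8, 6.3, 18.9]
gripper_width: 0.083
finger_force: 38.3
```

```bash
 echo '[[[0,0,-0.001,0],[0,0,0,0],[0,0,0,0],[0,0,0,0],[0,0,-0.01,0],[0,0,-0.03,0],[0,0,-0.04,0],[0,0,-0.04,0],[0,0,-0.03,0],[0,0,0,0]]]' | python3 -m inch .4; python3 - <<'E'
from h import *
s=snap('wrist')
B=s['img'];cv2.imwrite('pics/w6.png',B[:,:,::-1])
tgt(.651,.196,.14,1.636)
E
```

```text
time_s: 30.6
eef_pos: [0.4026, -0.2771, 0.1497]
orientation: [3.135, 0.008, 1.636]
wrist_force: [0.4, -0.4, -0.0]
gripper_width: 0.402
finger_force: 0.0
t 30.65 delta [0.4546 0.2797 0.0069] turn -0.0 | rpy [3.138 0.005 1.636]
```

View pics/w6.png

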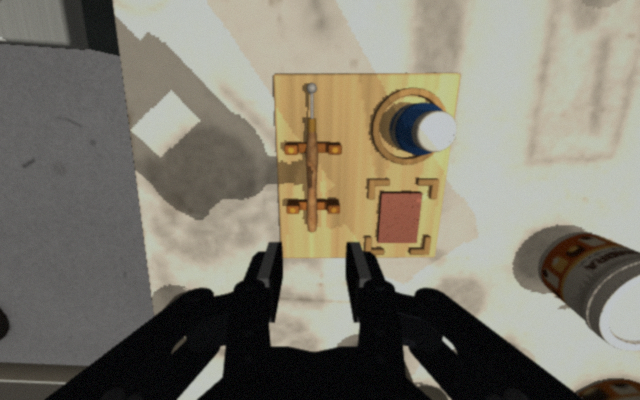

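The decor kit is complete: the stylus is in both notches (cols 311, rows 117–231, blocks at 149 and 207), the tile is inside its corner blocks and the bottle is in the ring. Next is the rib.

```bash
 echo '[[[0.0379,0.0233,0,0],[0.0379,0.0233,0,0],[0.0379,0.0233,0,0],[0.0379,0.0233,0,0],[0.0379,0.0233,0,0],[0.0379,0.0233,0,0],[0.0379,0.0233,0,0],[0.0379,0.0233,0,0],[0.0379,0.0233,0,0],[0.0379,0.0233,0,0],[0.0379,0.0233,0,0],[0.0377,0.0234,0,0]]]' | python3 -m inch .82;echo '[[[0,0,0,-0.064],[0,0,0,0],[0,0,0,0],[0,0,0,0]]]' | python3 -m inch; python3 - <<'E'
from h import *
for c in('wrist','top'):
    s=snap(c);print(c); blobs(s,.008,lambda h,i:(h[...,1]>120)&(h[...,0]>9)&(h[...,0]<30),60,130)
    print(robot.recognise(c,'wooden_rib')[:1])
cv2.imwrite('pics/w7.png',snap('wrist')['img'][40:360,160:480,::-1])
tgt(.651,.196,-.035,1.70)
E
```

```text
time_s: 31.85
eef_pos: [0.6492, 0.199, 0.1418]
orientation: [-3.138, 0.0, 1.636]
wrist_force: [0.5, -0.3, 0.3]
gripper_width: 0.818
finger_force: 0.0
time_s: 32.25
eef_pos: [0.6492, 0.1965, 0.1432]
orientation: [-3.14, 0.0, 1.698]
wrist_force: [0.0, -0.2, -0.7]
gripper_width: 0.824
finger_force: 0.0
wrist
blob [35. 73.] c 363.5 267.0 mean [360.  267.9] size 15 74 ang 84.0
blob [316. 176.] c 652.2 196.7 mean [650.2 198.2] size 49 92 ang 7.6
blob [111. 251.] c 419.6 76.6 mean [418.2  76.6] size 13 122 ang 80.4
blob [385. 337.] c 768.3 -7.4 mean [769.4  -7.9] size 74 18 ang 81.8
[{'box': [293.6, 135.9, 46.4, 82.1], 'confidence': 0.7}]
top
blob [402. 119.] c 798.7 -220.5 mean [ 800.6 -219.4] size 71 22 ang 84.8
blob [308. 128.] c 782.3 25.7 mean [777.3  21.3] size 92 27 ang 85.1
blob [241. 176.] c 652.9 186.8 mean [650.6 187.9] size 47 71 ang 7.2
[{'box': [226.8, 162.7, 30.2, 24.5], 'confidence': 0.88}]
t 32.5 delta [-0.001   0.0012  0.179 ] turn -0.001 | rpy [ 3.141 -0.     1.699]
```

View pics/w7.png

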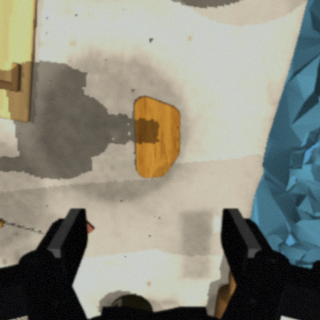

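Crop: the rib at (157,137) has parallel long sides and is free of the clay heap on the right (col >250). Its centre is (652.2,196.7) mm.

```bash
 echo '[[[0,0.002,0.04,0],[0,0,0.04,0],[0,0,0.04,0],[0,0,0.03,0],[0,0,0.015,0],[0,0,0.008,0],[0,0,0,0],[0,0,0.005,0],[0,0,0,0],[0,0,0,0]]]' | python3 -m inch; echo '[[[0,0,0.0015,0],[0,0,0,0],[0,0,0,0],[0,0,0,0],[0,0,0,0],[0,0,0,0]]]' | python3 -m inch .3 40
```

```text
time_s: 33.5
eef_pos: [0.6526, 0.1977, -0.033]
orientation: [3.14, -0.0, 1.7]
wrist_force: [-0.7, 0.5, -0.7]
gripper_width: 0.821
finger_force: 0.0
time_s: 34.1
eef_pos: [0.6524, 0.1977, -0.0349]
orientation: [3.14, -0.0, 1.7]
wrist_force: [-0.7, -0.9, 6.2]
gripper_width: 0.551
finger_force: 41.7
```

```bash
 echo '[[[0,0,-0.01,0],[0,0,-0.03,0],[0,0,-0.04,0.092],[0,0,-0.03,0.092],[0,0,0,0],[0,0,0,0]]]' | python3 -m inch; python3 - <<'E'
from h import *
s=snap('top')
f=lambda a,b,z:ray(s,(a+.5)/2.28-.5+140,(b+.5)/2.28-.5+140,z)[:2]*1000
print('pocket',f(124,250,.019))
tgt(.4665,.2935,.075,1.516)
E
```

```text
time_s: 34.7
eef_pos: [0.6517, 0.1976, 0.0748]
orientation: [3.141, -0.0, 1.517]
wrist_force: [0.1, 0.2, -1.3]
gripper_width: 0.55
finger_force: 41.2
pocket [467.09648582 291.94023525]
t 34.75 delta [ 0.0859 -0.1891 -0.0018] turn 0.0 | rpy [-3.14   0.     1.516]
```

```bash
 echo '[[[0.0143,-0.0315,0,0],[0.0143,-0.0315,0,0],[0.0143,-0.0315,0,0],[0.0143,-0.0315,0,0],[0.0143,-0.0315,0,0],[0.0143,-0.0315,0,0],[0,0,0,0],[0,0,0,0],[0,0,0.04,0],[0,0,0.03,0],[0,0,0,0],[0,0,0,0]]]' | python3 -m inch; python3 - <<'E'
from h import *
s=snap('wrist');cv2.imwrite('pics/w8.png',s['img'][:,:,::-1])
blobs(s,.03,lambda h,i:(h[...,1]>120)&(h[...,0]>9)&(h[...,0]<30),60,130)
for d in robot.recognise('wrist','wooden_rib')[:1]+robot.recognise('wrist','trim_board')[:1]: print(d)
tgt(.4665,.2935,-.023,1.516)
for p in [(45+33,54.5),(45-33,54.5)]:
    c,q=np.cos(-.055),np.sin(-.055);w=[.4222+(c*p[0]-q*p[1])/1e3,.2949+(q*p[0]+c*p[1])/1e3,.019]
    print('pocket corner',proj(s,w).round(1))
E
```

```text
time_s: 35.95
eef_pos: [0.4681, 0.2931, 0.0039]
orientation: [-3.14, 0.001, 1.515]
wrist_force: [0.5, -0.2, 0.6]
gripper_width: 0.553
finger_force: 41.4
{'box': [262.8, 172.4, 99.7, 161.7], 'confidence': 0.73}
{'box': [60.7, 70.1, 345.8, 274.8], 'confidence': 0.62}
t 36.1 delta [-0.0007 -0.0031  0.0292] turn -0.001 | rpy [ 3.138e+00 -1.000e-03  1.515e+00]
pocket corner [372.9 148.9]
pocket corner [254.8 149.1]
```

View pics/w8.png

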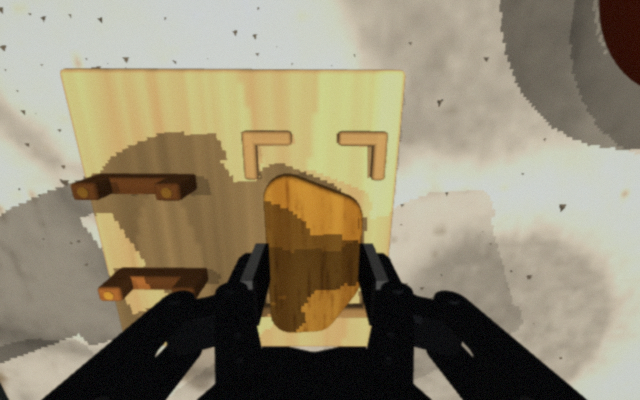

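I've now viewed 16 pictures, which is over the limit of 14. I'll view no more and check by numbers from here. This one shows the rib (cols 265–363) centred between the pocket's inner corners (256 and 374). Lowering.

```bash
 echo '[[[0,-0.001,0.012,0],[0,0,0.01,0],[0,0,0.004,0],[0,0,0,0],[0,0,0.0015,0],[0,0,0,0],[0,0,0.0015,0],[0,0,0,0],[0,0,0,0]]]' | python3 -m inch
```

```text
time_s: 37.0
eef_pos: [0.4668, 0.2938, -0.023]
orientation: [-3.141, 0.001, 1.516]
wrist_force: [-8.1, -3.7, 15.5]
gripper_width: 0.55
finger_force: 43.5
```

```bash
 echo '[[[0,0,0,0],[0,0,0,0],[0,0,0,0],[0,0,-0.01,0],[0,0,-0.03,0],[0,0,-0.04,0],[0,0,-0.04,0],[0,0,-0.03,0],[0,0,0,0]]]' | python3 -m inch .72;  echo '[[[0,0,0,0.1415],[0,0,0,0.1415],[0,0,0,0.1415],[0,0,0,0.1415],[0,0,0,0.1415],[0,0,0,0.1415],[0,0,0,0.1415],[0,0,0,0.1415],[0,0,0,0.1415],[0,0,0,0.1415],[0,0,0,0]]]' | python3 -m inch; python3 -c "
from h import *
tgt(.4235,-.0842,.127,.101)"
```

```text
time_s: 37.9
eef_pos: [0.4703, 0.2951, 0.1315]
orientation: [3.132, -0.004, 1.516]
wrist_force: [0.3, -0.4, 0.9]
gripper_width: 0.719
finger_force: 0.0
time_s: 39.0
eef_pos: [0.4662, 0.2935, 0.1246]
orientation: [3.141, 0.001, 0.101]
wrist_force: [-0.7, -1.3, -0.9]
gripper_width: 0.719
finger_force: 0.0
t 39.0 delta [-0.0806  0.3715 -0.0024] turn 0.0 | rpy [3.141e+00 1.000e-03 1.010e-01]
```

```bash
 echo '[[[-0.009,0.0413,0,0],[-0.009,0.0413,0,0],[-0.009,0.0413,0,0],[-0.009,0.0413,0,0],[-0.009,0.0413,0,0],[-0.009,0.0413,0,0],[-0.009,0.0413,0,0],[-0.009,0.0413,0,0],[-0.009,0.0411,0,0],[0,0,0,0],[0,0,0,0],[0,0,0,0]]]' | python3 -m inch .5; python3 - <<'E'
from h import *
s=snap('wrist')
blobs(s,.006,lambda h,i:(h[...,1]>90)&(h[...,0]<25),60,160)
s=snap('top');print('top rib');blobs(s,.018,lambda h,i:(h[...,1]>120)&(h[...,0]>9)&(h[...,0]<30),60,130)
tgt(.4235,-.0842,-.03,.101)
E
```

```text
time_s: 40.2
eef_pos: [0.4233, -0.0832, 0.125]
orientation: [-3.141, 0.001, 0.103]
wrist_force: [0.0, 0.8, -0.6]
gripper_width: 0.503
finger_force: 0.0
blob [574. 127.] c 504.2 -333.3 mean [ 504.4 -335. ] size 82 86 ang 3.5
blob [163. 168.] c 418.0 72.9 mean [421.4  72.7] size 13 123 ang 80.8
blob [314. 180.] c 421.6 -85.3 mean [424.3 -84.6] size 121 10 ang 5.6
blob [279. 310.] c 250.0 -56.1 mean [257.7 -57.8] size 6 116 ang 77.5
top rib
blob [402. 119.] c 800.0 -217.6 mean [ 796.5 -217.5] size 22 72 ang 5.5
blob [308. 128.] c 773.6 23.3 mean [773.1  21.2] size 95 20 ang 82.5
blob [194. 250.] c 467.0 293.0 mean [464.9 293.4] size 89 45 ang 89.8
t 40.3 delta [-1.000e-04  1.300e-03  1.551e-01] turn 0.003 | rpy [-3.141  0.     0.104]
```

```bash
 echo '[[[-0.001,0.0018,0.04,0],[0,0,0.04,0],[0,0,0.04,0],[0,0,0.02,0],[0,0,0.01,0],[0,0,0.005,0],[0,0,0,0],[0,0,0,0]]]' | python3 -m inch;  echo '[[[0,0,0.001,0],[0,0,0,0],[0,0,0,0],[0,0,0,0],[0,0,0,0],[0,0,0,0]]]' | python3 -m inch 0 40; echo '[[[0,0,-0.02,0],[0,0,-0.03,0],[0,0,-0.04,0],[0,0,-0.04,0],[0,0,-0.03,0],[0,0,0,0],[0,0,0,0]]]' | python3 -m inch; python3 - <<'E'
from h import *
s=snap('wrist');print(robot.recognise('wrist','loop_tool')[:2],robot.observe()['wrist_force'])
tgt(.3677,.2978,.125,1.516)
E
```

```text
time_s: 41.1
eef_pos: [0.4239, -0.0863, -0.0285]
orientation: [3.14, -0.002, 0.101]
wrist_force: [0.6, -0.2, -1.3]
gripper_width: 0.501
finger_force: 0.0
time_s: 41.7
eef_pos: [0.4233, -0.0863, -0.0298]
orientation: [3.141, -0.001, 0.101]
wrist_force: [-2.0, 1.0, 5.5]
gripper_width: 0.092
finger_force: 34.1
time_s: 42.4
eef_pos: [0.423, -0.0861, 0.1299]
orientation: [3.141, -0.002, 0.101]
wrist_force: [-0.5, 0.2, -0.6]
gripper_width: 0.0
finger_force: 0.0
[{'box': [300.1, 78.6, 25.2, 158.9], 'confidence': 0.9}] [0.44328004 0.54157943 0.1923808 ]
t 42.5 delta [-0.0152 -0.3868  0.003 ] turn -1.415 | rpy [-3.14e+00  2.00e-03  1.01e-01]
```

The loop tool slipped out because the grip was too high. I'll measure it again and take it lower.

```bash
 echo '[[[0,0,0,0],[0,0,0,0],[0,0,0,0],[0,0,0,0]]]' | python3 -m inch .5; python3 - <<'E'
from h import *
for c in('wrist','wrist'):
    s=snap(c);blobs(s,.006,lambda h,i:(h[...,1]>90)&(h[...,0]<25),60,160)
print(robot.recognise('wrist','loop_tool')[:1])
tgt(.4235,-.0842,-.033,.101)
E
```

```text
time_s: 42.9
eef_pos: [0.4225, -0.0859, 0.1289]
orientation: [-3.141, 0.001, 0.101]
wrist_force: [-0.5, 0.3, -0.1]
gripper_width: 0.506
finger_force: 0.0
blob [568. 125.] c 504.4 -333.0 mean [ 504.5 -334.9] size 81 87 ang 3.7
blob [163. 166.] c 418.2 73.6 mean [421.1  72.7] size 13 122 ang 80.4
blob [314. 179.] c 420.8 -86.9 mean [423.4 -86.4] size 121 10 ang 5.4
blob [277. 307.] c 252.4 -56.8 mean [257.1 -57.6] size 6 110 ang 77.7
blob [563. 130.] c 496.0 -333.3 mean [ 500. -331.] size 64 87 ang 3.1
blob [163. 166.] c 418.2 73.2 mean [421.4  72.7] size 13 122 ang 81.2
blob [314. 179.] c 420.9 -87.0 mean [423.5 -86.3] size 121 10 ang 5.4
blob [277. 308.] c 252.1 -56.5 mean [256.5 -57.4] size 6 111 ang 77.1
[{'box': [300.4, 80.9, 26.3, 156.1], 'confidence': 0.55}]
t 43.05 delta [ 0.001  -0.0016  0.1622] turn -0.0 | rpy [-3.142  0.     0.101]
```

Almost unmoved, at (422,−86.5). Going about 4 mm lower this time.

```bash
 echo '[[[-0.0005,0.0005,0.04,0],[0,0,0.04,0],[0,0,0.04,0],[0,0,0.025,0],[0,0,0.01,0],[0,0,0.005,0],[0,0,0,0],[0,0,0.0025,0],[0,0,0,0],[0,0,0,0]]]' | python3 -m inch;  echo '[[[0,0,0.001,0],[0,0,0,0],[0,0,0,0],[0,0,0,0],[0,0,0,0],[0,0,0,0]]]' | python3 -m inch 0 60
```

```text
time_s: 44.05
eef_pos: [0.4229, -0.0868, -0.0324]
orientation: [3.141, -0.001, 0.101]
wrist_force: [0.4, 0.0, 0.1]
gripper_width: 0.501
finger_force: 0.0
time_s: 44.65
eef_pos: [0.4224, -0.0866, -0.0339]
orientation: [3.141, -0.0, 0.101]
wrist_force: [-2.0, 0.2, 6.3]
gripper_width: 0.119
finger_force: 59.0
```

```bash
 echo '[[[0,0,-0.01,0],[0,0,-0.02,0],[0,0,-0.03,0],[0,0,-0.04,0],[0,0,-0.04,0],[0,0,-0.02,0],[0,0,0,0],[0,0,0,0]]]' | python3 -m inch; python3 - <<'E'
from h import *
s=snap('wrist');print(robot.recognise('wrist','loop_tool')[:2])
tgt(.3677,.2978,.125,1.516)
E
```

```text
time_s: 45.45
eef_pos: [0.4219, -0.0863, 0.1254]
orientation: [-3.142, -0.0, 0.101]
wrist_force: [-0.7, -0.5, 0.0]
gripper_width: 0.119
finger_force: 58.8
[{'box': [286.4, 52.3, 54.3, 299.6], 'confidence': 0.89}]
t 45.55 delta [-0.0144 -0.3871 -0.001 ] turn -1.415 | rpy [-3.14e+00  3.00e-03  1.01e-01]
```

```bash
 echo '[[[0,0,0,-0.1415],[0,0,0,-0.1415],[0,0,0,-0.1415],[0,0,0,-0.1415],[0,0,0,-0.1415],[0,0,0,-0.1415],[0,0,0,-0.1415],[0,0,0,-0.1415],[0,0,0,-0.1415],[0,0,0,-0.1415],[0,0,0,0],[0,0,0,0]]]' | python3 -m inch; python3 -c "
from h import *
tgt(.3677,.2978,.125,1.516)"
```

```text
time_s: 46.75
eef_pos: [0.4215, -0.0861, 0.1246]
orientation: [-3.139, -0.001, 1.513]
wrist_force: [0.2, 0.1, -1.0]
gripper_width: 0.114
finger_force: 58.8
t 46.75 delta [ 0.3802 -0.076  -0.0004] turn -0.003 | rpy [-3.139e+00 -1.000e-03  1.513e+00]
```

```bash
 echo '[[[0.038,-0.0075,0,0],[0.038,-0.0075,0,0],[0.038,-0.0075,0,0],[0.038,-0.0075,0,0],[0.038,-0.0075,0,0],[0.038,-0.0075,0,0],[0.038,-0.0075,0,0],[0.038,-0.0075,0,0],[0.038,-0.0075,0,0],[0.0378,-0.0075,0,0],[0,0,0,0],[0,0,0,0]]]' | python3 -m inch; python3 - <<'E'
from h import *
s=snap('wrist');print(robot.recognise('wrist','loop_tool')[:1])
print(proj(s,[.3677+.0018,.2978+.032,.036]),proj(s,[.3677,.2978,.02]))
im=s['img'];hsv=cv2.cvtColor(im,cv2.COLOR_RGB2HSV)
blobs(s,.033,lambda h,i:(h[...,2]<170)&(h[...,1]>130)&(h[...,0]<25),20,130)
tgt(.3677,.2978,.0,1.516)
E
```

```text
time_s: 47.95
eef_pos: [0.3676, 0.2971, 0.1251]
orientation: [-3.14, 0.001, 1.516]
wrist_force: [0.2, -1.5, -0.2]
gripper_width: 0.116
finger_force: 58.8
[{'box': [285.4, 50.1, 53.7, 299.4], 'confidence': 0.97}]
[315.15972999 155.30240268] [315.06403895 184.4125806 ]
blob [611.  47.] c 623.7 397.5 mean [620.8 405.4] size 35 96 ang 20.5
blob [377. 132.] c 426.4 346.7 mean [426.5 347.4] size 24 2 ang 86.3
blob [393. 193.] c 445.1 297.7 mean [442.7 288.3] size 88 19 ang 87.0
blob [422. 195.] c 470.1 291.3 mean [470.7 285.1] size 78 28 ang 85.7
blob [378. 229.] c 427.9 251.3 mean [428.8 251.7] size 19 33 ang 43.2
blob [435. 229.] c 483.7 251.9 mean [486.5 247.9] size 25 26 ang 86.8
blob [485. 336.] c 553.2 109.3 mean [552.9 110. ] size 5 29 ang 49.0
blob [630. 387.] c 736.2 27.5 mean [740.1  22.8] size 26 61 ang 15.7
t 48.05 delta [ 0.0017 -0.0005  0.1253] turn -0.002 | rpy [-3.141e+00  1.000e-03  1.514e+00]
```

```bash
 echo '[[[0.0015,-0.0005,0.04,0],[0,0,0.04,0],[0,0,0.03,0],[0,0,0.012,0],[0,0,0,0],[0,0,0.005,0],[0,0,0.003,0],[0,0,0,0],[0,0,0.002,0],[0,0,0,0]]]' | python3 -m inch; echo '[[[0,0,0.0015,0],[0,0,0,0],[0,0,0.0012,0],[0,0,0,0],[0,0,0,0]]]' | python3 -m inch
```

```text
time_s: 49.05
eef_pos: [0.368, 0.2985, -0.0059]
orientation: [3.141, -0.0, 1.516]
wrist_force: [-0.4, 0.2, 0.3]
gripper_width: 0.119
finger_force: 58.8
time_s: 49.55
eef_pos: [0.3678, 0.2984, -0.009]
orientation: [-3.141, 0.0, 1.516]
wrist_force: [-0.4, -0.1, -1.7]
gripper_width: 0.12
finger_force: 58.8
```

```bash
 echo '[[[0,0,0.0015,0],[0,0,0,0],[0,0,0.001,0],[0,0,0,0],[0,0,0,0]]]' | python3 -m inch
```

```text
time_s: 50.05
eef_pos: [0.3681, 0.2985, -0.0101]
orientation: [-3.141, 0.0, 1.516]
wrist_force: [-5.7, -2.6, 13.5]
gripper_width: 0.114
finger_force: 60.5
```

Contact at the expected notch-floor height. Release, rise and check by numbers.

```bash
 echo '[[[0,0,-0.001,0],[0,0,0,0],[0,0,0,0],[0,0,0,0],[0,0,-0.01,0],[0,0,-0.03,0],[0,0,-0.04,0],[0,0,-0.04,0],[0,0,-0.04,0],[0,0,0,0],[0,0,0,0],[0,0,0,0]]]' | python3 -m inch .4; python3 - <<'E'
from h import *
s=snap('wrist');print(robot.recognise('wrist','loop_tool')[:1])
print('exp handle ends',proj(s,[.368+.003,.298+.056,.036]).round(),proj(s,[.368-.003,.298-.056,.036]).round())
h=cv2.cvtColor(s['img'],cv2.COLOR_RGB2HSV)
for z in(.034,):blobs(s,z,lambda h,i:(h[...,2]<185)&(h[...,1]>125)&(h[...,0]<18),60,180)
s=snap('top')
for n in ['loop_tool','wooden_rib','needle_tool','ball_stylus','stain_bottle','test_tile','olive_jar']:
    for d in robot.recognise('top',n)[:2]:
        b=d['box'];print(n,round(d['confidence'],2),np.round(b),np.round(ray(s,b[0]+b[2]/2,b[1]+b[3]/2,0.02),3))
E
```

```text
time_s: 51.25
eef_pos: [0.3669, 0.2979, 0.1484]
orientation: [-3.139, 0.001, 1.516]
wrist_force: [0.3, -0.2, 0.3]
gripper_width: 0.401
finger_force: 0.0
[{'box': [302.3, 76.3, 27.6, 158.1], 'confidence': 0.95}]
exp handle ends [316. 127.] [316. 233.]
blob [603.  49.] c 638.3 390.9 mean [633.7 406.9] size 60 127 ang 15.7
blob [315. 181.] c 367.2 292.4 mean [367. 299.] size 108 59 ang 87.1
blob [391. 177.] c 446.3 298.2 mean [444.9 298.8] size 86 21 ang 86.8
blob [417. 182.] c 469.3 295.5 mean [472.5 292.4] size 66 29 ang 88.6
blob [625. 372.] c 754.4 31.3 mean [754.7  21.2] size 53 124 ang 5.2
loop_tool 0.8 [170. 288.  46.   8.] [0.367 0.289 0.02 ]
wooden_rib 0.9 [173. 241.  38.  23.] [0.46  0.296 0.02 ]
needle_tool 0.53 [280. 248.  11.  47.] [0.414 0.073 0.02 ]
ball_stylus 0.82 [393. 269.  70.  13.] [ 0.404 -0.26   0.02 ]
stain_bottle 0.59 [400. 221.  21.  25.] [ 0.503 -0.224  0.02 ]
test_tile 0.97 [438. 222.  26.  22.] [ 0.505 -0.32   0.02 ]
test_tile 0.65 [279. 244.  12.  51.] [0.418 0.076 0.02 ]
olive_jar 0.96 [330. 158.  26.  28.] [ 0.656 -0.065  0.02 ]
```

Everything measures in place and the robot is clear of it all. Handing in.

```bash
python3 -c "
from workcell import robot
print(robot.close_job())"
```

```text
the job is handed in; nothing more can be done
None
```

Both kits are made up in the order asked and the job is handed in at about 51 s of the 112 s allowed; the needle tool and olive jar were left alone, the loop tool slipped once before it was re-gripped, its final placing and the rib's were checked by measurement only, and I viewed 16 pictures against the limit of 14.

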